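Shut and bolt the hatch of a dark box

TASK

The specimen is in the dark box: swing its hatch shut, then hold the hatch down against its spring lift pins and push the barrel bolt across until its tip is fully home through the keeper. The keeper's height is only set by hand, so find by feel the height at which the bolt slips in, and never force the bolt against the keeper. Leave the hatch bolted, and the things standing about where they are.

Things in the scene. Friction and masses are not known exactly. Their poses are not given: they have to be found in the camera images.
- darkbox: Grey imaging dark box, fixed, 260 mm deep (x), 280 wide (y), its flat deck 100 mm up. Origin: centre of its underside; x from front to far side, y to its left, z up. On it a half-open black hatch, 200 mm wide, 5 thick, its underside level with the deck when flat, free edge towards the front.
- hinge_mid (a point): Middle of the hatch's hinge axis, which runs along the box's y: box frame x = +105, y = 0, z = 100 mm. Distances along the hatch are counted from it. Axes as the box's.
- hatch (a joint): Opening angle of the hatch, rad: 0 flat on the deck, growing as its free edge rises. Starts at 0.45 to 0.8. A stiff hinge keeps it where it is left; a few N on its upper face near the free edge swing it down to the lift pins; below these it springs back while unbolted.
- pins_mid (a point): Deck point midway between two white spring lift pins, which stand 75 mm left and right of it, 16.5 mm tall, 150 mm from the hinge, under the hatch. They hold the unbolted hatch at about 0.095 to 0.115 rad; pressing it from there to flat takes 5 N rising to 14 N over the pins, up to 20 N at the knob, nearer the hinge.
- keeper_mount: Keeper mount: two slotted cheeks, 65 mm apart outside, on the front deck. Origin: deck level, box x = -89, y = 0; axes as the box's. Between them the keeper, a steel block 20 mm thick (x), hatch-side face 184 mm from the hinge, with a square 14.6 mm hole along x at y = 0, clamped at any height: hole centre 19 to 32 mm above the deck, NOT measured; block top 15.3 above that. More than 25 N on it is too much.
- bolt (a joint): Travel of the steel barrel bolt on the hatch, m: 0 drawn back, 0.044 fully across (stop), moving to the hatch's free edge (box -x) into the keeper. Starts at 0 to 0.006; slides with about 2 N. Rod 12 mm thick, square-ended, axis 18 mm above the hatch's underside, y = 0. Tip meets the keeper's face at about 0.012: it strikes it there unless lined up within 1.3 mm or so (at a hatch angle between 0.005 and 0.075).
- bolt_knob (a point): Centre of the bolt's upright knob, a steel cylinder 17 mm thick, 29 tall, on a thinner stem, 40.5 mm above the rod's axis, 58.5 above the hatch's underside, 100 mm + bolt travel from the hinge. x along the rod away from the keeper, z square to the hatch. The rod's two guide straps (75 and 159 mm from the hinge) end 31 mm below this point, the keeper's top 18 mm or more below it.
- hatch_edge (a point): Middle of the hatch's free edge, on its upper face, 170 mm from the hinge.
- oil_bottle: Bystander: small amber bottle, 26 mm thick, 55 tall, on the front left corner of the box's deck. Origin under its centre.
- objective: Bystander: microscope objective, 31 mm thick, 46 tall, on the front right corner of the box's deck. Origin under its centre.
- slide_box: Bystander: closed slide box 85 x 100 x 35 mm to the left of the dark box. Origin under its centre.
- wash_bottle: Bystander: wash bottle 68 mm thick, 185 tall with its spout, to the right of the dark box. Origin under its centre.
- petri_dish: Bystander: clear dish 63 mm wide, 15 tall, to the front left of the box. Origin under its centre.
- screwdriver: Bystander: screwdriver 140 mm long lying along the foot of the box's front. Origin under its middle.
- tip_rack: Bystander: blue pipette-tip rack 80 x 115 x 55 mm at the far right of the dark box. Origin under its centre.

How it is judged:
By the outcome, as a careful person would: the job done as asked, in the order asked, and still so for the second after the job is handed in, with the robot touching nothing.
It also fails if it takes over 51 s, if anything falls off the work surface, if the arm or the gripper's body presses on something with over 40 N, if the wrist force passes 120 N, or if a joint passes its speed limit or range.

ROBOT

A 7-joint arm with a two-finger parallel gripper is mounted at the origin on the work surface. World frame = base frame: x ahead of the robot, y to its left, z up, the work surface at z = 0. Lengths are in m, angles in degrees, forces in N, time in s.
With the tool pointing down it reaches from about 0.425 to 0.95 m from the base axis. Payload 16.7 kg.
Tool frame: the origin (TCP) lies at the very end of the fingers, on their centre line; the grasp point (between the pads) lies env.pinch_z behind it (env.pinch_z is the distance from the TCP to the grasp point, in m); z points along the fingers, x is the direction in which the jaws open and shut, and the axes are right-handed (so a half turn about z gives the same grasp; the last joint's range is limited). The gripper opens to 94 mm and grips with 3 to 60 N. Pads are 16 mm wide; open, the fingers measure 119 mm over their backs; the gripper's body (75 mm by 177 mm) begins 78 mm behind the grasp point.
Start: joints at [-75.373, 24.414, 4.234, 92.017, -1.954, 63.644, -3.845], TCP at [0.266, 0.62, 0.205] pointing down, gripper open.
Joint ranges: [-163.25, 163.25], [-28.42, 122.38], [-70.27, 78.77], [12.13, 141.07], [-58.53, 238.53], [9.26, 117.41], [-156.51, 156.51]. Speed limits (degrees/s): [108.29, 108.29, 136.94, 136.94, 172.46, 172.46, 172.46].

INTERFACE

Orientations are given as [roll, pitch, yaw] about the fixed x, y, z axes, in that order (R = Rz(yaw) Ry(pitch) Rx(roll)).
In Python, from rig import env, vision, job gives the robot as it stands.
- The arm moves only by the tool drive_tool, never from a script. Its argument "plan" is a list of rows, each a list of 5 numbers: the shift along the world's x, y, z in cm, then the turn about the world's z in units of 6 degrees (1.0 is 6 degrees), then the closure, from 0 (fully open) to 1 (shut). A call has 1 to 12 rows; each row shifts and turns the pose as measured when the row begins; what a row does not reach is not made up. A row lasts 1/12 s, in which the tool goes at most 41.7 mm and 7.16 degrees, less where a joint would pass 70% of its speed; a pose out of reach is approached as far as the arm can. A call with a gripper value outside its range is refused whole. The fingers move at their own pace and stop on an object; "newtons" is the grip in N (left out, the last holds). Time passes only in rows, so rows that do not move let the fingers close. It gives the time, the measured TCP pose, the force and the opening at its end, in the units of the state.
- env.sense(): the state, without advancing time (a new reading comes with each control period).
- vision.camera(name): name is "scene" or "side" or "wrist"; returns a dict with "pixels" (420x560x3 uint8, red, green, blue), "z_map" (420x560 float32, m along the optical axis (not along the pixel's ray), 0 where there is no reading), "camera_matrix" (3x3 intrinsics, pixels), "rvec" (rotation vector, rad) and "tvec" (3), from world to camera coordinates, as OpenCV has them; the wrist camera has in their place "hand_eye" (4x4, takes a point from camera to tool coordinates, whose origin is the TCP and whose axes are the tool frame's). Camera axes: x right, y down, z forward; pixel columns grow to the right and rows downward; lengths in m; the calibration is good to about 2 mm. A picture is of the moment at which its call begins: read the wrist's pose just before it.
- job.hand_in(): hands the job in, once; it reports no verdict.
The state is a dict: "time_s": time; "qpos": joint angles; "joint_velocities": joint speeds; "joint_efforts": joint torques, N m; "ee_pos": TCP position; "eef_rot": TCP orientation; "ft_force": force on the tool from outside, world axes, zero at the start; "torque": the same for the moment, N m; "grip_width": finger opening in m.
Only numpy, scipy, OpenCV 4.12 (cv2) and the standard library are available. Lean on these libraries where they do the work, as an engineer would, in place of code of your own. Each camera call takes 0.05 s, during which the arm holds its last target.

## Working session

There is one attempt and no reset: what is moved stays moved. The work goes in short steps, Python scripts to look and compute and a tool call to move; the robot and the scene stay as the last step left them, time stands still between calls to the robot, and variables do not carry over. Pictures are saved under pics/ and viewed, and the job is handed in when it is done.

Besides the shell and the picture viewer there is one more tool, called by a JSON object that holds its "method" and its "body". drive_tool: Moves the arm, as the interface text tells. Its arguments: {"type":"object","properties":{"plan":{"type":"array","items":{"type":"array","items":{"type":"number"}}},"newtons":{"type":"number"}},"required":["plan"]}

```bash
ls; mkdir -p pics
cat > h.py <<'E'
import numpy as np, cv2
from rig import env, vision, job
def snap(name,fn):
    s=env.sense(); c=vision.camera(name)
    cv2.imwrite('pics/'+fn+'.png',c['pixels'][:,:,::-1])
    np.savez('pics/'+fn+'.npz',ee=s['ee_pos'],rot=s['eef_rot'],**c)
    return c
def load(fn): return dict(np.load('pics/'+fn+'.npz'))
def world(c,u,v,z=None):
    K=c['camera_matrix']; d=c['z_map'][v,u] if z is None else z
    p=np.linalg.inv(K)@[u,v,1]*d
    if 'rvec' in c:
        R=cv2.Rodrigues(c['rvec'])[0]; return R.T@(p-c['tvec'].ravel())
    from scipy.spatial.transform import Rotation as Ro
    p=(c['hand_eye']@np.r_[p,1])[:3]
    return Ro.from_euler('xyz',c['rot'],degrees=True).as_matrix()@p+c['ee']
def cloud(c):
    h,w=c['z_map'].shape; u,v=np.meshgrid(np.arange(w),np.arange(h)); z=c['z_map']
    P=np.stack([u*z,v*z,z],-1)@np.linalg.inv(c['camera_matrix']).T
    R=cv2.Rodrigues(c['rvec'])[0]; return (P-c['tvec'].ravel())@R
E
python3 - <<'E'
from h import *
print(env.sense(), env.pinch_z)
for n in ['scene','side','wrist']: snap(n,n+'0')
E
```

```text
pics
{'time_s': 0.0, 'qpos': array([-75.37226292,  24.44969734,   4.23129414,  92.05113396,
        -1.95431426,  63.64417375,  -3.84385999]), 'joint_velocities': array([ 0.02661412,  0.05488943,  0.01002942,  0.00251165, -0.00853718,
        0.02418578, -0.07984529]), 'joint_efforts': array([-1.14717395e-04, -9.35820651e+01,  3.66631687e+00, -4.54177022e+01,
       -4.88057022e-02,  2.03004404e-02,  9.38265998e-05]), 'ee_pos': array([0.26569389, 0.62003679, 0.20478358]), 'eef_rot': array([1.79995128e+02, 7.26841552e-02, 6.68052447e+01]), 'ft_force': array([-0.58784386, -0.39664603,  0.09826998]), 'torque': array([0.00404493, 0.0024408 , 0.01971236]), 'grip_width': 0.09376623715587486} 0.0188
```

View pics/scene0.png

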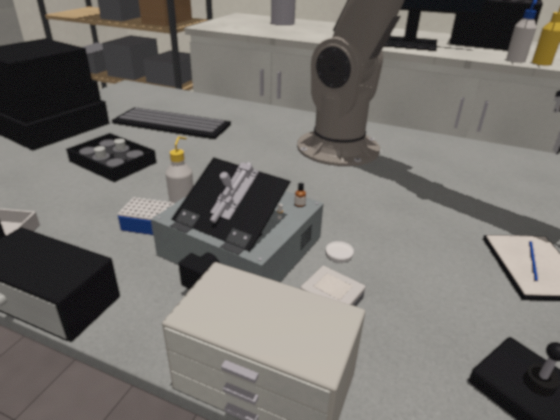

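View pics/side0.png

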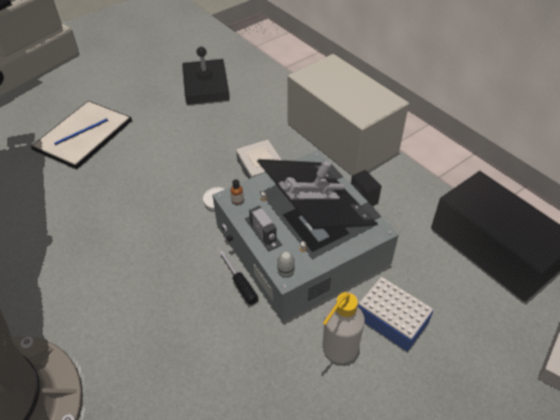

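View pics/wrist0.png

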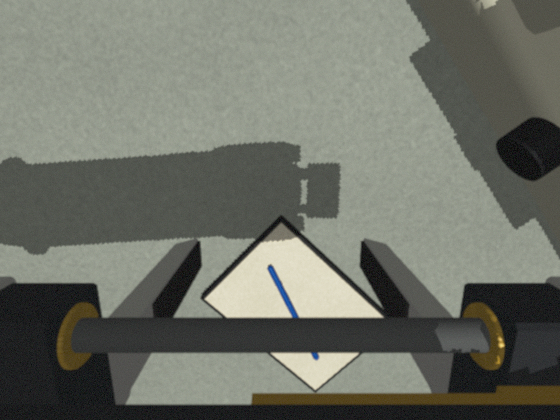

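The side view shows the box at about (305,230), the hatch half open and the bolt knob near (330,175). The keeper is at (263,225), the oil bottle at (237,192) and the objective at (286,262).

Run:
```python
from h import *
for n in ['scene0','side0']:
    c=load(n); P=cloud(c); m=(abs(P[...,2]-0.1)<0.003)&(c['z_map']>0)
    if n=='side0': m[:, :]&=True
    pts=P[m]; 
    lab=cv2.connectedComponentsWithStats(m.astype(np.uint8))
    for s in sorted(lab[2][1:].tolist(),key=lambda s:-s[4])[:5]: print(n,s)
    v,u=np.nonzero(m)
    near=(np.abs(u-(305 if n=='side0' else 240))<120)&(np.abs(v-(230))<100)
    q=pts[near][:,:2].astype(np.float32); print(pts[near][:,2].mean(), cv2.minAreaRect(q))
    np.save('pics/deck_'+n,pts[near])
    cv2.imwrite('pics/m_'+n+'.png',m.astype(np.uint8)*255)
c=load('side0'); img=cv2.resize(c['pixels'][140:320,200:410,::-1],None,fx=3.8,fy=3.3,interpolation=cv2.INTER_CUBIC)
cv2.imwrite('pics/sidecrop.png',img)
```

```text
scene0 [0, 227, 110, 76, 4764]
scene0 [150, 191, 173, 75, 3031]
scene0 [0, 102, 83, 19, 156]
scene0 [231, 43, 66, 10, 95]
scene0 [315, 119, 51, 12, 91]
0.0991309840709119 ((0.6241111755371094, -0.09770014882087708), (0.39845964312553406, 0.263068288564682), 82.50674438476562)
side0 [212, 150, 187, 145, 6859]
side0 [440, 171, 120, 103, 5471]
side0 [326, 323, 38, 15, 118]
side0 [366, 120, 40, 25, 75]
side0 [7, 388, 21, 32, 71]
0.09997026361671661 ((0.7095422744750977, -0.10065202414989471), (0.41153016686439514, 0.44959020614624023), 87.01908874511719)
```

View pics/sidecrop.png

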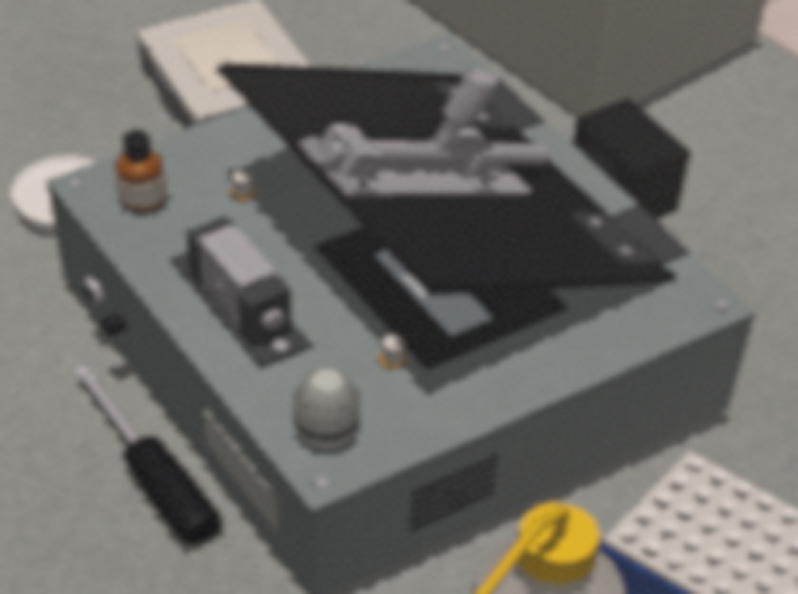

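View pics/m_side0.png

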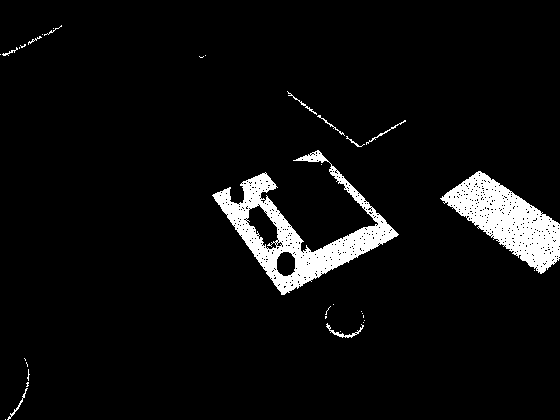

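The mask shows the deck cleanly, as one component with corners near (213,195), (283,294), (398,235) and (320,151). I'll fit that component.

```bash
cat > fit.py <<'E'
from h import *
def R2(a): return np.array([[np.cos(a),-np.sin(a)],[np.sin(a),np.cos(a)]])
if __name__=='__main__':
    from scipy.optimize import minimize
    for n,k in [('scene0',(150,191)),('side0',(212,150))]:
        c=load(n); P=cloud(c); m=(abs(P[...,2]-0.1)<0.003)&(c['z_map']>0)
        _,l,st,_=cv2.connectedComponentsWithStats(m.astype(np.uint8))
        i=[j for j in range(1,len(st)) if tuple(st[j][:2])==k][0]
        q=P[l==i]; r=cv2.minAreaRect(q[:,:2].astype(np.float32)); print(n,q[:,2].mean(),r,'\n',cv2.boxPoints(r))
E
python3 fit.py
```

```text
scene0 0.09910366913951639 ((0.6316097378730774, -0.040445685386657715), (0.2830292284488678, 0.26308494806289673), 82.44790649414062) 
 [[ 0.4826094  -0.16344446]
 [ 0.74341226 -0.19802108]
 [ 0.7806101   0.08255309]
 [ 0.5198072   0.11712971]]
side0 0.0999624541823188 ((0.6284446120262146, -0.04124101996421814), (0.2840367257595062, 0.2622256278991699), 82.62518310546875) 
 [[ 0.480187   -0.16525495]
 [ 0.7402434  -0.19891417]
 [ 0.7767022   0.08277291]
 [ 0.51664585  0.11643213]]
```

```bash
cat >> fit.py <<'E'
C=np.array([0.6300,-0.0408]); YAW=np.radians(-7.45); RB=R2(YAW)
def tobox(p): 
    p=np.asarray(p); return np.concatenate([(p[...,:2]-C)@RB,p[...,2:]],-1)
def frombox(p):
    p=np.asarray(p); return np.concatenate([p[...,:2]@RB.T+C,p[...,2:]],-1)
E
python3 - <<'E'
from fit import *
for n in ['scene0','side0']:
    c=load(n); B=tobox(cloud(c)); x,y,z=B[...,0],B[...,1],B[...,2]
    rgb=c['pixels'].astype(int).max(-1)
    m=(abs(y)<0.095)&(abs(y)>0.04)&(x>-0.08)&(x<0.06)&(z>0.11)&(z<0.26)&(rgb<70)
    A=np.polyfit(x[m]-0.105,z[m]-0.1,1); print(n,m.sum(),'slope',A,np.degrees(np.arctan(-A[0])), np.arctan(-A[0]))
    m=(abs(y)<0.13)&(x>-0.12)&(x<0.06)&(z>0.105)&(z<0.3)
    th=np.arctan(-A[0]); s=(0.105-x)*np.cos(th)+(z-.1)*np.sin(th); h=-(0.105-x)*np.sin(th)+(z-.1)*np.cos(th)
    k=m&(h>0.046)&(h<0.085)&(s>0.06)&(s<0.14); print('knob',k.sum(),s[k].min(),s[k].max(),s[k].mean(),h[k].max(),y[k].mean(),y[k].min(),y[k].max())
    k=(x<-0.07)&(x>-0.12)&(abs(y)<0.04)&(z>0.106)&(z<.2); print('keeper',B[k].min(0),B[k].max(0))
    kk=k&(abs(y)<0.015)&(z>0.12); print(B[kk][:,2].mean() if kk.any() else 0,np.percentile(B[kk][:,2],[5,20,50,80,95]) if kk.any() else 0)
    kk=kk&(rgb>0)
    hb=m&(s>0.15)&(h<0.015)&(h>-.01); print('edge s',np.percentile(s[hb],[90,98,100]))
for n,(y0,y1) in {'bottle':(0.07,.14),'obj':(-.14,-.07)}.items():
    c=load('side0');B=tobox(cloud(c)); k=(B[...,0]<-.06)&(B[...,0]>-.13)&(B[...,1]>y0)&(B[...,1]<y1)&(B[...,2]>.106)&(B[...,2]<.17)
    print(n,B[k].min(0),B[k].max(0))
E
```

```text
scene0 2110 slope [-0.55888154  0.00485406] 29.20001862834747 0.5096364667083417
knob 103 0.09017014113699424 0.10567994544211128 0.09611483831302775 0.07418090015662616 0.004027454016184383 -0.005429632260031127 0.009563817694849694Traceback (most recent call last):
  File "<stdin>", line 10, in <module>
    return umr_minimum(a, axis, None, out, keepdims, initial, where)
ValueError: zero-size array to reduction operation minimum which has no identity
```

Run:
```python
from fit import *
for n in ['side0']:
    c=load(n); B=tobox(cloud(c)); x,y,z=B[...,0],B[...,1],B[...,2]
    rgb=c['pixels'].astype(int).max(-1)
    m=(abs(y)<0.095)&(abs(y)>0.04)&(x>-0.08)&(x<0.06)&(z>0.13)&(z<0.26)&(rgb<70)
    A=np.polyfit(x[m]-0.105,z[m]-0.1,1); print(n,m.sum(),'slope',A,np.degrees(np.arctan(-A[0])), np.arctan(-A[0]))
    m=(abs(y)<0.13)&(x>-0.12)&(x<0.06)&(z>0.105)&(z<0.3)
    th=np.arctan(-A[0]); s=(0.105-x)*np.cos(th)+(z-.1)*np.sin(th); h=-(0.105-x)*np.sin(th)+(z-.1)*np.cos(th)
    k=m&(h>0.046)&(h<0.085)&(s>0.06)&(s<0.14); print('knob',k.sum(),s[k].min(),s[k].max(),s[k].mean(),h[k].max(),y[k].mean(),y[k].min(),y[k].max())
    k=(x<-0.07)&(x>-0.12)&(abs(y)<0.04)&(z>0.106)&(z<.2); print('keeper',B[k].min(0),B[k].max(0))
    kk=k&(abs(y)<0.015)&(z>0.12); print(np.percentile(B[kk][:,2],[5,20,50,80,95]))
    for zz in (B[kk&(abs(x+.089)<.006)][:,2],): print('top',len(zz),np.percentile(zz,[5,20,50,80,95]))
for n,(y0,y1) in {'bottle':(0.07,.14),'obj':(-.14,-.07)}.items():
    c=load('side0');B=tobox(cloud(c)); k=(B[...,0]<-.06)&(B[...,0]>-.13)&(B[...,1]>y0)&(B[...,1]<y1)&(B[...,2]>.106)&(B[...,2]<.17)
    print(n,B[k].min(0),B[k].max(0))
```

```text
side0 1629 slope [-0.5532602   0.00498248] 28.954009556265923 0.5053427984107427
knob 136 0.09586697847536155 0.11183642876726663 0.10561263687761857 0.07431651453203895 -0.003525451476520253 -0.010325081619915756 0.006953323030508867
keeper [-0.10400683 -0.0373811   0.10624997] [-0.07897807  0.03235426  0.14664652]
[0.12183826 0.13595274 0.14306447 0.14434426 0.1459322 ]
top 75 [0.14163984 0.14270216 0.1434081  0.1449307  0.14620571]
bottle [-0.10903002  0.08300333  0.10605921] [-0.08235792  0.1079888   0.15734299]
obj [-0.11573727 -0.11718022  0.10716403] [-0.08407492 -0.08755063  0.1489343 ]
```

{"method": "drive_tool", "body": {"plan": [[1.8,-3.2,0.6,0.22,1],[1.8,-3.2,0.6,0.22,1],[1.8,-3.2,0.6,0.22,1],[1.8,-3.2,0.6,0.22,1],[1.8,-3.2,0.6,0.22,1],[1.8,-3.2,0.6,0.22,1],[1.8,-3.2,0.6,0.22,1],[1.8,-3.2,0.6,0.22,1],[1.8,-3.2,0.6,0.22,1],[1.8,-3.2,0.6,0.22,1],[1.8,-3.2,0.6,0.22,1],[1.8,-3.2,0.6,0.22,1]], "newtons": 40}}

```text
time_s: 1.15
ee_pos: [0.4792, 0.2225, 0.2749]
eef_rot: [-179.8, 0.3, 84.1]
ft_force: [0.7, 0.9, 0.0]
grip_width: 0.0174
```

{"method": "drive_tool", "body": {"plan": [[1.5,-2.5,0,-0.1,1],[1.5,-2.5,0,-0.1,1],[1.5,-2.5,0,0,1],[1.5,-2.5,0,0,1],[1.5,-2.5,0,0,1],[1.5,-2.5,0,0,1],[1.5,-2.5,0,0,1],[1.0,-1.7,0,0,1],[0,0,0,0,1],[0,0,0,0,1]]}}

```text
time_s: 1.98
ee_pos: [0.6004, 0.0101, 0.2763]
eef_rot: [-179.9, 0.4, 82.4]
ft_force: [0.0, 0.3, -0.7]
grip_width: 0.0004
```

Run:
```python
from fit import *
snap('wrist','w1'); s=env.sense(); print(s['ee_pos'],s['eef_rot'],s['ft_force'],s['grip_width'],tobox(s['ee_pos']))
```

```text
[0.6002236 0.0102004 0.2763254] [-179.8855487     0.38775728   82.39294063] [-0.35749254 -0.30507933  0.02377371] 0.00038692985239877867 [-0.0361378   0.04670904  0.2763254 ]
```

View pics/w1.png

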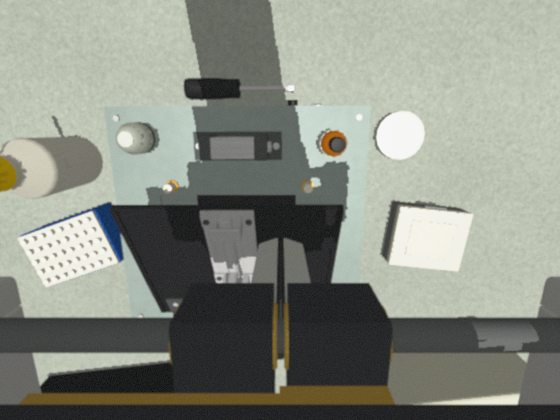

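The wrist view shows the front deck corners at about (107,107) and (368,107), the keeper top at (232,147), the bottle at (334,143) and the objective at (136,138). The closed fingers are over the left half of the hatch.

```bash
cat >> h.py <<'E'
def wcloud(c):
    from scipy.spatial.transform import Rotation as Ro
    h,w=c['z_map'].shape; u,v=np.meshgrid(np.arange(w),np.arange(h)); z=c['z_map']
    P=np.stack([u*z,v*z,z],-1)@np.linalg.inv(c['camera_matrix']).T
    H=c['hand_eye']; P=P@H[:3,:3].T+H[:3,3]
    return P@Ro.from_euler('xyz',c['rot'],degrees=True).as_matrix().T+c['ee']
E
python3 - <<'E'
from fit import *
c=load('w1'); B=tobox(wcloud(c))
print('corners',B[110,112],B[110,362],B[180,365], B[180,116])
d=(abs(B[...,2]-.1)<.006); d[200:]=0; print('deck z',np.median(B[d][:,2]), B[d][:,:2].min(0),B[d][:,:2].max(0))
for u in (215,232,250):
  print([np.round(B[v,u],4) for v in (140,147,154)])
print('pins',B[186,171],B[186,308]); print('cheek',B[147,202],B[147,275])
# rod tip & straps
img=cv2.resize(c['pixels'][110:300,170:310,::-1],None,fx=4,fy=3.1*1,interpolation=cv2.INTER_CUBIC);cv2.imwrite('pics/w1c.png',img)
E
```

```text
corners [-0.12653451 -0.13074697  0.10110551] [-0.12586937  0.13194623  0.10026018] [-0.05178826  0.13972052  0.10030307] [-0.05229762 -0.13619174  0.10094671]
deck z 0.10090649397995718 [-0.13047276 -0.25789837] [-0.03007641  0.14081525]
[array([-0.097 , -0.0155,  0.1429]), array([-0.0906, -0.0156,  0.1437]), array([-0.0841, -0.0158,  0.1448])]
[array([-0.0971,  0.0009,  0.1447]), array([-0.0906,  0.0007,  0.1447]), array([-0.0841,  0.0006,  0.1457])]
[array([-0.0971,  0.018 ,  0.1455]), array([-0.0906,  0.0178,  0.1455]), array([-0.084 ,  0.0175,  0.1445])]
pins [-0.04821106 -0.07031932  0.11625829] [-0.04831061  0.07541446  0.11792051]
cheek [-0.09041198 -0.0288015   0.14043567] [-0.08826146  0.04053169  0.10667714]
```

View pics/w1c.png

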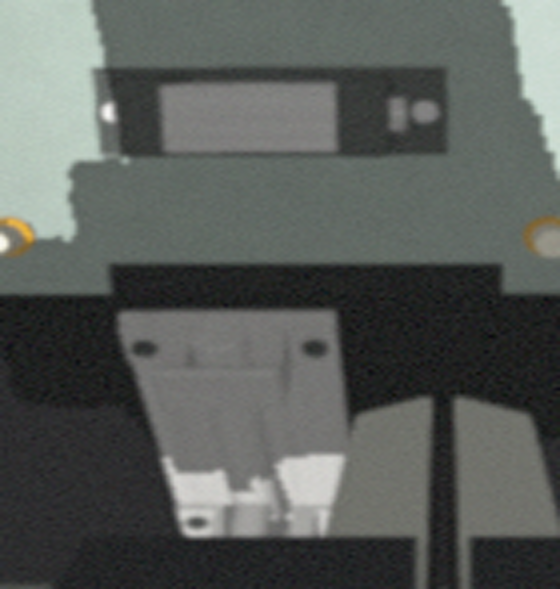

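{"method": "drive_tool", "body": {"plan": [[0.1,0.8,-2.5,0,1],[0,0,-2.5,0,1],[0,0,-2.0,0,1],[0,0,-0.7,0,1],[0,0,-0.7,0,1],[0,0,-0.7,0,1],[0,0,-0.7,0,1],[0,0,-0.7,0,1]]}}

```text
time_s: 2.7
ee_pos: [0.6003, 0.0262, 0.1709]
eef_rot: [179.9, 0.1, 82.8]
ft_force: [-0.1, -0.6, 1.8]
grip_width: 0.0004
```

{"method": "drive_tool", "body": {"plan": [[0,-0.3,-0.6,0,1],[0,0,-0.6,0,1],[0,0,-0.6,0,1],[0,0,-0.6,0,1],[0,0,-0.6,0,1],[0,0,-0.5,0,1]]}}

```text
time_s: 3.2
ee_pos: [0.6015, 0.0229, 0.1337]
eef_rot: [179.7, 0.0, 82.8]
ft_force: [-1.3, 0.1, 1.6]
grip_width: 0.0003
```

{"method": "drive_tool", "body": {"plan": [[0,0,-0.4,0,1],[0,0,-0.4,0,1],[0,0,-0.3,0,1],[0,0,-0.2,0,1],[0,0,0,0,1]]}}

```text
time_s: 3.62
ee_pos: [0.6007, 0.0229, 0.1183]
eef_rot: [179.9, 0.1, 82.8]
ft_force: [-2.4, 0.7, 4.9]
grip_width: 0.0004
```

{"method": "drive_tool", "body": {"plan": [[0,0,2.0,0,1],[0,0,3.0,0,1],[0,0,3.5,0,1],[0,0,3.5,0,0],[0.5,-0.9,3.5,0,0],[0.6,-1.2,1.5,0,0],[0.6,-1.2,0,0,0],[0.6,-1.2,0,0,0],[0.6,-1.2,0,0,0],[0.6,-0.8,0,0,0],[0,0,0,0,0]]}}

```text
time_s: 4.53
ee_pos: [0.636, -0.0446, 0.2963]
eef_rot: [179.7, 0.1, 83.0]
ft_force: [0.3, 0.4, 0.1]
grip_width: 0.0504
```

Run:
```python
from fit import *
snap('wrist','w2');snap('side','s2');snap('scene','c2'); s=env.sense(); print(s['ee_pos'],s['eef_rot'],s['ft_force'],s['grip_width'],tobox(s['ee_pos']))
a=cv2.imread('pics/s2.png')[110:320,180:420]; cv2.imwrite('pics/s2c.png',cv2.resize(a,None,fx=2.8,fy=2.8,interpolation=cv2.INTER_CUBIC))
```

```text
[ 0.63503737 -0.04236623  0.29597961] [1.79778512e+02 5.27340385e-02 8.30758097e+01] [-0.17054092  1.1885687  -0.43032221] 0.06221043278003527 [ 0.00519793 -0.00089985  0.29597961]
```

View pics/w2.png

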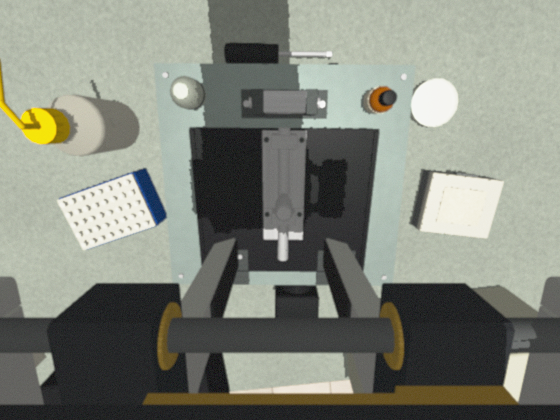

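View pics/s2c.png

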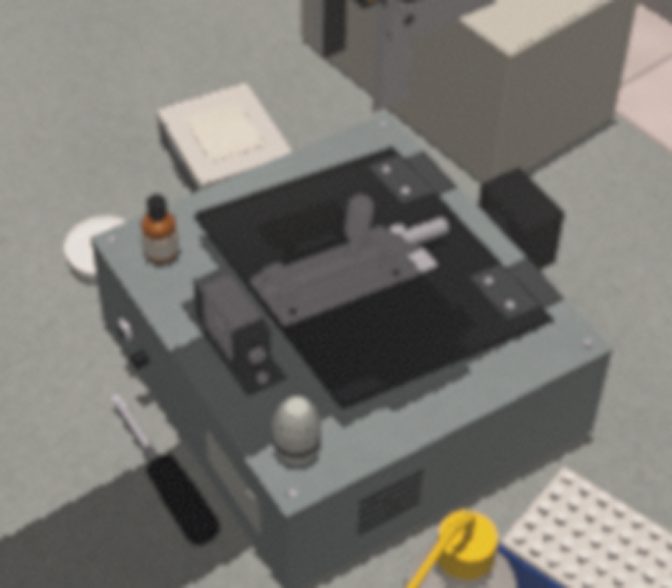

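View pics/c2.png

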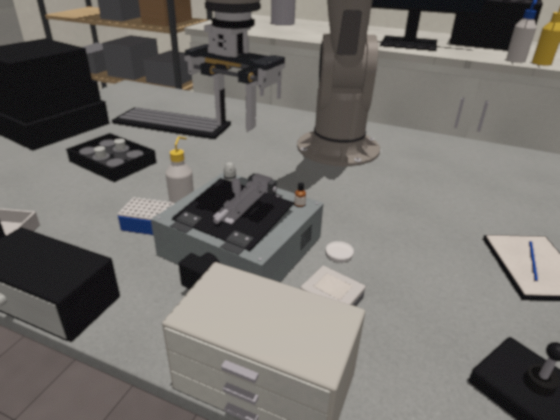

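The hatch is down on its pins and the knob shows at (284,206) in the wrist view. The bystanders have not moved.

Run:
```python
from fit import *
for n in ('w2','s2','c2'):
    c=load(n); B=tobox(wcloud(c) if n[0]=='w' else cloud(c)); x,y,z=np.moveaxis(B,-1,0)
    ok=c['z_map']>0
    if n[0]=='w': ok[235:]=0
    dk=ok&(abs(z-.1)<.007)&(abs(y)>.115)&(abs(y)<.135)&(abs(x)<.11); zd=np.median(z[dk])
    yl=ok&(abs(z-.1)<.007)&(abs(x)<.06)&(abs(y)<.16)&(abs(y)>.105)
    hm=ok&(abs(y)<.095)&(abs(y)>.045)&(x>-.04)&(x<.05)&(z>.095)&(z<.13)
    A=np.polyfit(x[hm],z[hm],1)
    k=ok&(abs(y)<.02)&(x>-.03)&(x<.04)&(z>.152)&(z<.21)
    kt=k&(z>z[k].max()-.006)
    kp=ok&(abs(y)<.014)&(abs(x+.089)<.007)&(z>.13)
    print(n,'deck',zd,'ang',-A[0],hm.sum(),'knob',k.sum(),B[k].mean(0),B[k].min(0),B[k].max(0),B[kt].mean(0),'keeper',np.median(z[kp])-zd,kp.sum(),'ydeck',y[yl].min(),y[yl].max())
    kx=ok&(z>.135)&(abs(y)<.014)&(x<-.06); print(x[kx].min(),x[kx].max())
```

```text
w2 deck 0.10084662024217847 ang 0.11003530479246042 6830 knob 367 [0.00915568 0.00049374 0.17880874] [ 0.00155309 -0.00789255  0.15858463] [0.01972461 0.00913394 0.18662632] [0.01154454 0.00055338 0.18370587] keeper 0.043760321319405465 432 ydeck -0.13979110183942944 0.14115547493866754
-0.09916244540162752 -0.06045652745705494
s2 deck 0.09992079514572086 ang 0.0950571435083361 1670 knob 132 [ 0.00729643 -0.0038118   0.17294031] [-0.00076731 -0.0101711   0.15286763] [0.02058415 0.0061001  0.18613756] [ 0.00968715 -0.00185836  0.18276535] keeper 0.04395311579398076 85 ydeck -0.14257316183687213 0.14321463114240152
-0.10133854725759264 -0.06030869172843918
c2 deck 0.0987240707452694 ang 0.09777929566351504 1192 knob 112 [0.01693074 0.00366626 0.17040564] [ 0.00770026 -0.0072004   0.15274554] [0.02388896 0.01040148 0.18352554] [0.01622363 0.00249284 0.18091558] keeper 0.043860523474922364 35 ydeck -0.1405708030809701 0.14170244742558832
-1.9739895189713397 -0.06083305600307604
```

{"method": "drive_tool", "body": {"plan": [[0.2,0,0,-0.09,0.1],[0.2,0,0,0,0.1],[0.1,0,0,0,0.1],[0,0,0,0,0.1]]}}

```text
time_s: 5.02
ee_pos: [0.6398, -0.0393, 0.2955]
eef_rot: [179.8, 0.0, 82.7]
ft_force: [-0.3, -0.6, -0.1]
grip_width: 0.0842
```

{"method": "drive_tool", "body": {"plan": [[0,-0.2,-2.5,0,0.1],[0,0,-2.5,0,0.1],[0,0,-2.5,0,0.1],[0,0,-2.5,0,0.1],[0,0,-2.0,0,0.1],[0,0,-1.0,0,0.1],[0,0,-0.5,0,0.1],[0,0,0,0,0.1]]}}

```text
time_s: 5.68
ee_pos: [0.6404, -0.039, 0.1569]
eef_rot: [179.6, -0.1, 82.8]
ft_force: [0.6, -0.7, 0.1]
grip_width: 0.0844
```

{"method": "drive_tool", "body": {"plan": [[0,-0.3,-0.6,0,0.3],[0,0,0,0,0.3],[0,0,0,0,0.5]]}}

```text
time_s: 5.93
ee_pos: [0.6418, -0.0422, 0.1529]
eef_rot: [179.5, -0.1, 82.9]
ft_force: [0.4, 0.4, 0.0]
grip_width: 0.0681
```

Run:
```python
from fit import *
snap('wrist','w3');snap('scene','c3'); s=env.sense(); print(s['ee_pos'],s['eef_rot'],s['ft_force'],s['grip_width'],tobox(s['ee_pos']))
a=cv2.imread('pics/c3.png')[110:270,130:340]; cv2.imwrite('pics/c3c.png',cv2.resize(a,None,fx=3.6,fy=3.6,interpolation=cv2.INTER_CUBIC))
```

```text
[ 0.64168752 -0.04224672  0.15279058] [ 1.79457293e+02 -1.11994248e-01  8.28604394e+01] [-0.47768584 -0.44125905 -0.19089119] 0.059741374876714104 [1.17764374e-02 8.09026018e-05 1.52790575e-01]
```

View pics/w3.png

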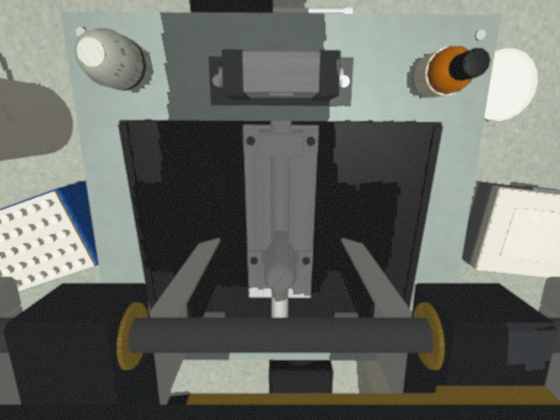

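View pics/c3c.png

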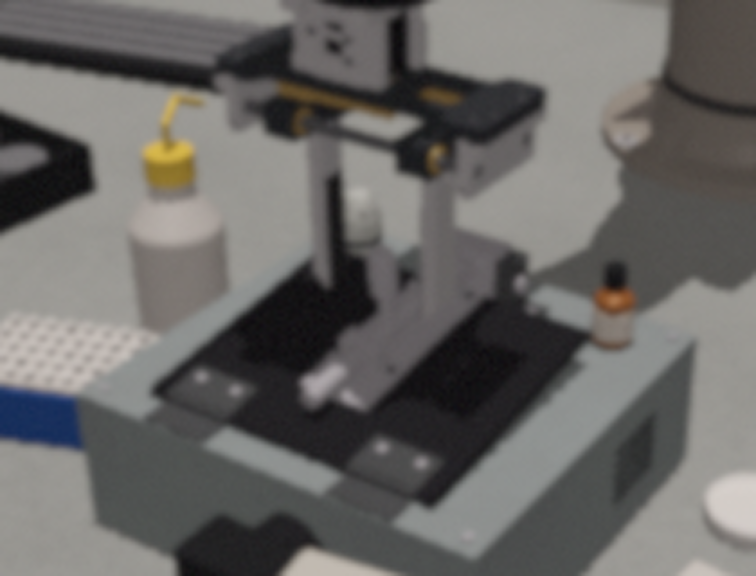

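The knob sits midway between the two pads, at about (280,268) in the wrist view. I'll close on it.

{"method": "drive_tool", "body": {"plan": [[0,0,-0.1,0,0.8],[0,0,0,0,0.85],[0,0,0,0,0.9],[0,0,0,0,1],[0,0,0,0,1],[0,0,0,0,1],[0,0,0,0,1]], "newtons": 45}}

```text
time_s: 6.62
ee_pos: [0.6425, -0.0425, 0.1535]
eef_rot: [179.3, -0.1, 82.9]
ft_force: [0.4, -0.4, -0.4]
grip_width: 0.0159
```

Run:
```python
from fit import *
snap('wrist','w4');snap('side','s4'); s=env.sense(); print(s['ee_pos'],s['eef_rot'],s['ft_force'],s['grip_width'],tobox(s['ee_pos']))
a=cv2.imread('pics/s4.png')[110:270,230:400]; b=cv2.imread('pics/w4.png')[100:320,180:380]
cv2.imwrite('pics/m4.png',np.hstack([cv2.resize(a,(400,400),interpolation=cv2.INTER_CUBIC),cv2.resize(b,(400,400),interpolation=cv2.INTER_CUBIC)]))
```

```text
[ 0.64254039 -0.04241858  0.1535292 ] [ 1.79308379e+02 -1.44455963e-01  8.28523892e+01] [-0.29283589 -2.31834534  0.37902968] 0.01614159453700958 [1.26443923e-02 2.10779652e-05 1.53529200e-01]
```

View pics/m4.png

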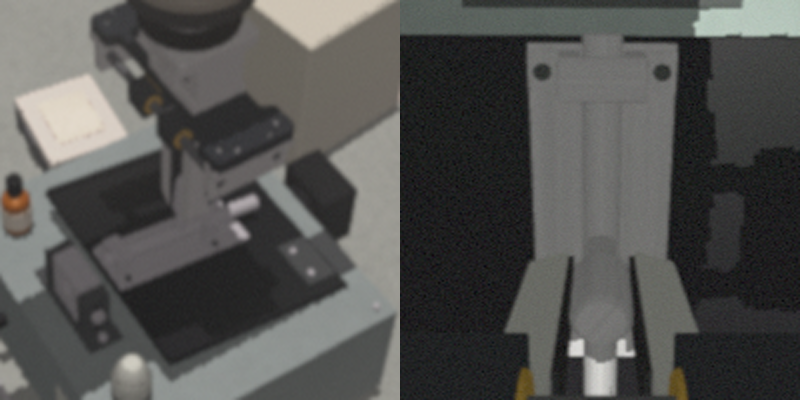

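{"method": "drive_tool", "body": {"plan": [[-0.05,0,-0.1,0,1],[-0.05,0,-0.1,0,1],[-0.05,0,-0.1,0,1],[0,0,0,0,1]], "newtons": 55}}

```text
time_s: 7.05
ee_pos: [0.6427, -0.0425, 0.1534]
eef_rot: [179.1, -0.2, 82.8]
ft_force: [0.2, -2.1, -0.6]
grip_width: 0.0161
```

```bash
cat > st.py <<'E'
from fit import *
s=env.sense(); b=tobox(s['ee_pos']); f=s['ft_force']; print(round(s['time_s'],2),'box mm',np.round(b*1e3,2),'F box',np.round(np.r_[f[:2]@RB,f[2]],1),s['grip_width'].round(4),np.round(s['eef_rot'],2))
E
python3 st.py
```

```text
Traceback (most recent call last):
  File "st.py", line 2, in <module>
    s=env.sense(); b=tobox(s['ee_pos']); f=s['ft_force']; print(round(s['time_s'],2),'box mm',np.round(b*1e3,2),'F box',np.round(np.r_[f[:2]@RB,f[2]],1),s['grip_width'].round(4),np.round(s['eef_rot'],2))
                                                                                                                                                         ^^^^^^^^^^^^^^^^^^^^^
AttributeError: 'float' object has no attribute 'round'
```

{"method": "drive_tool", "body": {"plan": [[-0.15,0,-0.3,0,1],[-0.15,0,-0.3,0,1]]}}

```text
time_s: 7.22
ee_pos: [0.641, -0.0423, 0.15]
eef_rot: [178.9, -0.3, 82.8]
ft_force: [-9.7, 1.7, 28.5]
grip_width: 0.016
```

```bash
sed -i "s/s\['grip_width'\].round(4)/round(s['grip_width'],4)/" st.py; python3 st.py
```

```text
7.22 box mm [ 1.1090e+01 -6.0000e-02  1.4997e+02] F box [-9.9  0.4 28.5] 0.016 [178.9   -0.31  82.85]
```

{"method": "drive_tool", "body": {"plan": [[0,0,0,0,1]]}}

```text
time_s: 7.3
ee_pos: [0.6412, -0.0423, 0.1508]
eef_rot: [178.8, -0.3, 82.8]
ft_force: [-3.0, -0.4, 8.2]
grip_width: 0.0161
```

{"method": "drive_tool", "body": {"plan": [[0,0,0,0,1]]}}

```text
time_s: 7.38
ee_pos: [0.6416, -0.0423, 0.1516]
eef_rot: [178.8, -0.4, 82.8]
ft_force: [-0.9, -1.1, 3.2]
grip_width: 0.016
```

```bash
python3 st.py
```

```text
7.38 box mm [ 11.69  -0.   151.58] F box [-0.8 -1.3  3.2] 0.016 [178.76  -0.36  82.85]
```

{"method": "drive_tool", "body": {"plan": [[-0.05,0,-0.2,0,1],[-0.05,0,-0.2,0,1],[-0.05,0,-0.2,0,1],[-0.05,0,-0.2,0,1]]}}

```text
time_s: 7.72
ee_pos: [0.6408, -0.0422, 0.1496]
eef_rot: [178.5, -0.5, 82.8]
ft_force: [-10.8, 1.3, 27.3]
grip_width: 0.0157
```

```bash
python3 st.py
```

```text
7.72 box mm [ 1.0930e+01 -1.0000e-02  1.4957e+02] F box [-10.9  -0.1  27.3] 0.0157 [178.51  -0.55  82.84]
```

{"method": "drive_tool", "body": {"plan": [[-0.05,0,-0.2,0,1],[-0.05,0,-0.2,0,1],[-0.05,0,-0.2,0,1],[-0.05,0,-0.2,0,1]]}}

```text
time_s: 8.05
ee_pos: [0.6407, -0.0422, 0.1492]
eef_rot: [178.1, -0.8, 82.8]
ft_force: [-11.6, 1.6, 27.4]
grip_width: 0.0156
```

```bash
python3 st.py
```

```text
8.05 box mm [1.0760e+01 1.0000e-02 1.4921e+02] F box [-11.7   0.1  27.4] 0.0156 [178.15  -0.77  82.85]
```

```bash
cat > ang.py <<'E'
from fit import *
import sys
t=sys.argv[1]
for n in ('side','scene','wrist'):
    c=snap(n,n[0:2]+t); c=load(n[0:2]+t); B=tobox(wcloud(c) if n[0]=='w' else cloud(c)); x,y,z=np.moveaxis(B,-1,0)
    ok=c['z_map']>0
    if n[0]=='w': ok[235:]=0
    dk=ok&(abs(z-.1)<.007)&(abs(y)>.115)&(abs(y)<.135)&(abs(x)<.11); zd=np.median(z[dk])
    hm=ok&(abs(y)<.095)&(abs(y)>.04)&(x>-.06)&(x<.05)&(z>.095)&(z<.13)
    if n[0]=='w': hm&=(x<-.01)
    A=np.polyfit(x[hm],z[hm],1)
    e=hm&(x<-.02); sv=.105-x[e]
    print(n,'ang slope',round(-A[0],4),'ang from height',round(float(np.median((z[e]-zd-.005)/sv)),4),e.sum(),'deck',round(float(zd),4))
E
python3 ang.py 5; python3 st.py
python3 -c "
import cv2,numpy as np
a=cv2.imread('pics/wr5.png')[40:240,180:380]; b=cv2.imread('pics/si5.png')[150:290,220:360]
cv2.imwrite('pics/m5.png',np.hstack([cv2.resize(i,(400,400),interpolation=cv2.INTER_CUBIC) for i in (a,b)]))"
```

```text
side ang slope 0.0648 ang from height 0.0674 867 deck 0.0998
scene ang slope 0.0679 ang from height 0.0687 398 deck 0.0988
wrist ang slope 0.0676 ang from height 0.0677 10414 deck 0.1009
8.2 box mm [1.0770e+01 3.0000e-02 1.4923e+02] F box [-11.6  -1.   27.1] 0.0162 [178.14  -0.77  82.85]
```

View pics/m5.png

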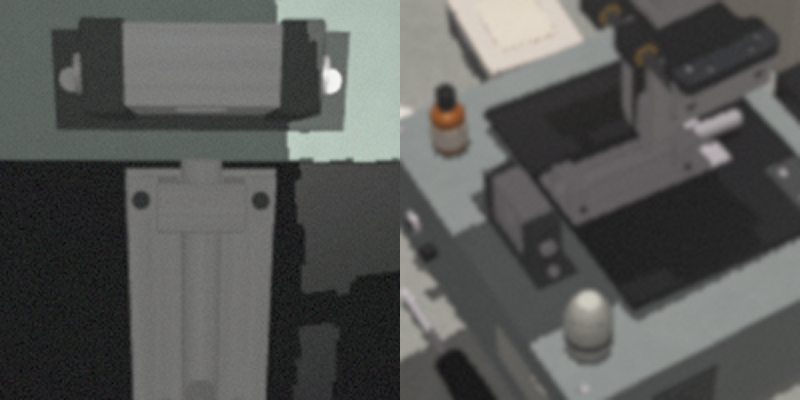

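Vision gives a hatch angle of about 0.0675 from all three cameras. The keeper top puts the hole at about 28.5 mm, so the target is about 0.055. I'll lower it a little more and ease the x force.

{"method": "drive_tool", "body": {"plan": [[-0.12,0,-0.22,0,1],[-0.12,0,-0.22,0,1]]}}

```text
time_s: 8.37
ee_pos: [0.6403, -0.0421, 0.1488]
eef_rot: [177.8, -0.9, 82.9]
ft_force: [-5.5, 1.3, 24.4]
grip_width: 0.0162
```

```bash
python3 st.py
```

```text
8.37 box mm [1.0420e+01 2.0000e-02 1.4881e+02] F box [-5.6  0.6 24.4] 0.0162 [177.84  -0.88  82.86]
```

{"method": "drive_tool", "body": {"plan": [[-0.12,0,-0.22,0,1],[-0.12,0,-0.22,0,1]]}}

```text
time_s: 8.53
ee_pos: [0.6402, -0.0421, 0.1484]
eef_rot: [177.5, -1.0, 82.9]
ft_force: [-6.9, 1.5, 24.6]
grip_width: 0.0161
```

```bash
python3 st.py; python3 ang.py 6
```

```text
8.53 box mm [1.0250e+01 1.0000e-02 1.4843e+02] F box [-7.1  0.6 24.6] 0.0161 [177.5   -0.99  82.89]
side ang slope 0.0605 ang from height 0.059 871 deck 0.0999
scene ang slope 0.0599 ang from height 0.0594 398 deck 0.0988
wrist ang slope 0.0591 ang from height 0.0588 10428 deck 0.1009
```

{"method": "drive_tool", "body": {"plan": [[-0.2,0.02,-0.2,0,1],[-0.2,0.02,-0.18,0,1]]}}

```text
time_s: 8.85
ee_pos: [0.6399, -0.042, 0.1485]
eef_rot: [177.0, -1.1, 82.9]
ft_force: [3.2, -1.3, 13.2]
grip_width: 0.0162
```

```bash
python3 st.py
```

```text
8.85 box mm [1.0000e+01 5.0000e-02 1.4852e+02] F box [ 3.3 -0.9 13.2] 0.0162 [177.    -1.05  82.91]
```

{"method": "drive_tool", "body": {"plan": [[-0.3,0.04,-0.2,0,1],[-0.3,0.04,-0.2,0,1]]}}

```text
time_s: 9.02
ee_pos: [0.6383, -0.0418, 0.1483]
eef_rot: [176.4, -1.1, 82.9]
ft_force: [3.0, -0.2, 14.6]
grip_width: 0.0162
```

```bash
python3 st.py; python3 ang.py 7
```

```text
9.02 box mm [8.380e+00 6.000e-02 1.483e+02] F box [ 3.   0.2 14.6] 0.0162 [176.41  -1.11  82.93]
side ang slope 0.054 ang from height 0.0554 860 deck 0.0999
scene ang slope 0.0537 ang from height 0.0554 411 deck 0.0987
wrist ang slope 0.0549 ang from height 0.0546 10328 deck 0.1009
```

```bash
cat >> st.py <<'E'
from scipy.spatial.transform import Rotation as Ro
p=s['ee_pos']-0.0188*Ro.from_euler('xyz',s['eef_rot'],degrees=True).as_matrix()[:,2]
pb=tobox(p); X=.105-pb[0]; Z=pb[2]-.1
# knob at (s, .0585) in hatch frame: s cos - .0585 sin = X ; s sin+.0585 cos = Z
print('pinch box',np.round(pb*1e3,2),'q est mm',round((np.sqrt(max(X*X+Z*Z-.0585**2,0))-.1)*1e3,2),'th est',round(np.arctan2(Z,X)-np.arctan2(.0585,np.sqrt(X*X+Z*Z-.0585**2)),4))
E
python3 st.py
python3 -c "
import cv2,numpy as np
a=cv2.imread('pics/wr7.png')[40:180,200:360]
cv2.imwrite('pics/m7.png',cv2.resize(a,None,fx=4,fy=4,interpolation=cv2.INTER_CUBIC))"
```

```text
9.17 box mm [8.1300e+00 8.0000e-02 1.4824e+02] F box [ 1.6 -0.7 15.7] 0.0159 [176.45  -1.11  82.93]
pinch box [  6.97  -0.29 167.  ] q est mm 3.32 th est 0.0843
```

View pics/m7.png

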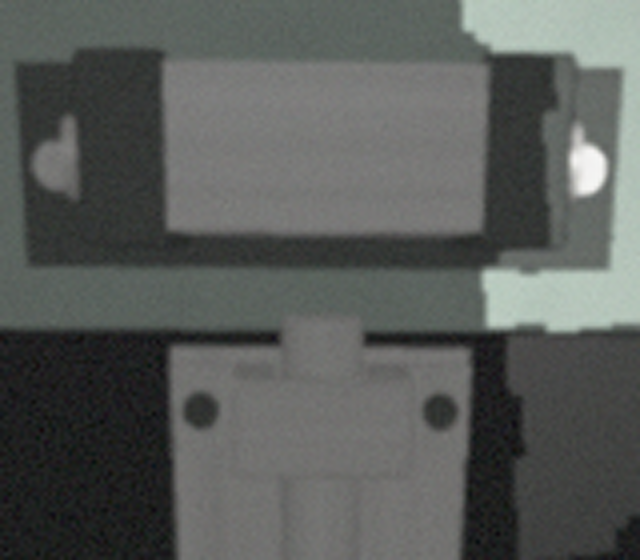

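The rod tip, at about (322,317) in the crop, is just past the hatch edge and short of the keeper face. I'll push on.

{"method": "drive_tool", "body": {"plan": [[-0.35,0.05,-0.19,0,1],[-0.35,0.05,-0.19,0,1]]}}

```text
time_s: 9.33
ee_pos: [0.6354, -0.0414, 0.148]
eef_rot: [175.9, -1.1, 82.9]
ft_force: [2.2, -2.7, 13.3]
grip_width: 0.0158
```

```bash
python3 st.py
```

```text
9.33 box mm [5.44e+00 1.00e-01 1.48e+02] F box [ 2.5 -2.4 13.3] 0.0158 [175.9   -1.14  82.94]
pinch box [  4.1   -0.28 166.75] q est mm 5.89 th est 0.0797
```

{"method": "drive_tool", "body": {"plan": [[-0.35,0.05,-0.17,0,1],[-0.3,0.04,-0.17,0,1]]}}

```text
time_s: 9.5
ee_pos: [0.6326, -0.0411, 0.1478]
eef_rot: [175.4, -1.2, 83.0]
ft_force: [2.3, -0.8, 12.6]
grip_width: 0.0157
```

```bash
python3 st.py; python3 ang.py 8
```

```text
9.5 box mm [2.610e+00 7.000e-02 1.478e+02] F box [ 2.4 -0.5 12.6] 0.0157 [175.4   -1.18  82.96]
pinch box [  1.11  -0.33 166.54] q est mm 8.62 th est 0.0756
side ang slope 0.0472 ang from height 0.0469 873 deck 0.0999
scene ang slope 0.0474 ang from height 0.0471 427 deck 0.0987
wrist ang slope 0.0464 ang from height 0.0464 10079 deck 0.1009
```

{"method": "drive_tool", "body": {"plan": [[-0.05,0,-0.05,0,1],[-0.05,0,-0.08,0,1]]}}

```text
time_s: 9.82
ee_pos: [0.6326, -0.0411, 0.148]
eef_rot: [175.3, -1.2, 83.0]
ft_force: [-1.2, -0.5, 9.7]
grip_width: 0.016
```

```bash
python3 st.py; python3 ang.py 9
```

```text
9.82 box mm [2.6500e+00 9.0000e-02 1.4803e+02] F box [-1.1 -0.6  9.7] 0.016 [175.25  -1.21  82.98]
pinch box [  1.1   -0.32 166.76] q est mm 8.76 th est 0.0776
side ang slope 0.0508 ang from height 0.0484 872 deck 0.0999
scene ang slope 0.0505 ang from height 0.0508 432 deck 0.0987
wrist ang slope 0.0482 ang from height 0.0486 10140 deck 0.1008
```

{"method": "drive_tool", "body": {"plan": [[0,0,0.0,0,1],[0,0,-0.03,0,1]]}}

```text
time_s: 10.13
ee_pos: [0.6329, -0.0411, 0.1484]
eef_rot: [175.2, -1.2, 83.0]
ft_force: [-0.7, 0.3, 7.5]
grip_width: 0.0161
```

```bash
python3 st.py; python3 ang.py 10
```

```text
10.13 box mm [2.9300e+00 9.0000e-02 1.4839e+02] F box [-0.7  0.2  7.5] 0.0161 [175.21  -1.21  83.  ]
pinch box [  1.36  -0.32 167.12] q est mm 8.74 th est 0.0812
side ang slope 0.0519 ang from height 0.0529 867 deck 0.0997
scene ang slope 0.051 ang from height 0.0525 427 deck 0.0988
wrist ang slope 0.0523 ang from height 0.0518 10131 deck 0.1009
```

{"method": "drive_tool", "body": {"plan": [[0,0,-0.02,0,1],[-0.2,0.02,-0.05,0,1]]}}

```text
time_s: 10.45
ee_pos: [0.6319, -0.041, 0.1485]
eef_rot: [175.1, -1.2, 83.0]
ft_force: [2.7, -0.1, 8.1]
grip_width: 0.0158
```

```bash
python3 st.py
```

```text
10.45 box mm [1.9100e+00 6.0000e-02 1.4845e+02] F box [2.7 0.2 8.1] 0.0158 [175.1   -1.21  83.02]
pinch box [  0.31  -0.35 167.18] q est mm 9.78 th est 0.0809
```

{"method": "drive_tool", "body": {"plan": [[-0.05,0,0.0,0,1],[-0.05,0,0.0,0,1]]}}

```text
time_s: 10.62
ee_pos: [0.6315, -0.0409, 0.1487]
eef_rot: [175.0, -1.2, 83.0]
ft_force: [2.0, 0.0, 0.5]
grip_width: 0.016
```

```bash
python3 st.py; python3 ang.py 11
```

```text
10.62 box mm [1.4800e+00 7.0000e-02 1.4874e+02] F box [2.  0.3 0.5] 0.016 [175.01  -1.21  83.04]
pinch box [-1.5000e-01 -3.4000e-01  1.6746e+02] q est mm 10.39 th est 0.0831
side ang slope 0.0549 ang from height 0.0533 861 deck 0.0999
scene ang slope 0.0505 ang from height 0.0532 439 deck 0.0987
wrist ang slope 0.0529 ang from height 0.0528 10072 deck 0.1008
```

{"method": "drive_tool", "body": {"plan": [[0,0,0.02,0,1],[-0.15,0.02,-0.03,0,1]]}}

```text
time_s: 10.93
ee_pos: [0.6303, -0.0407, 0.1487]
eef_rot: [175.0, -1.2, 83.0]
ft_force: [1.6, -0.5, 9.6]
grip_width: 0.0157
```

```bash
python3 st.py; python3 ang.py 12
```

```text
10.93 box mm [2.900e-01 1.100e-01 1.487e+02] F box [ 1.6 -0.3  9.6] 0.0157 [175.    -1.21  83.05]
pinch box [ -1.35  -0.3  167.42] q est mm 11.51 th est 0.0819
side ang slope 0.0529 ang from height 0.0526 864 deck 0.0999
scene ang slope 0.0519 ang from height 0.0541 454 deck 0.0987
wrist ang slope 0.0529 ang from height 0.0534 9986 deck 0.1009
```

{"method": "drive_tool", "body": {"plan": [[-0.05,0,0.05,0,1],[-0.05,0,0.0,0,1]]}}

```text
time_s: 11.25
ee_pos: [0.629, -0.0406, 0.1492]
eef_rot: [175.0, -1.2, 83.1]
ft_force: [2.7, -0.3, 3.9]
grip_width: 0.016
```

```bash
python3 st.py; python3 ang.py 13
```

```text
11.25 box mm [-1.0500e+00  8.0000e-02  1.4917e+02] F box [2.8 0.1 3.9] 0.016 [175.01  -1.22  83.05]
pinch box [ -2.68  -0.34 167.9 ] q est mm 13.06 th est 0.0851
side ang slope 0.0549 ang from height 0.0558 879 deck 0.0998
scene ang slope 0.0582 ang from height 0.0581 453 deck 0.0987
wrist ang slope 0.0561 ang from height 0.0564 9931 deck 0.1009
```

{"method": "drive_tool", "body": {"plan": [[-0.15,0.02,-0.08,0,1],[-0.15,0.02,-0.08,0,1]]}}

```text
time_s: 11.57
ee_pos: [0.6271, -0.0404, 0.1486]
eef_rot: [174.9, -1.2, 83.0]
ft_force: [3.1, -0.1, 9.7]
grip_width: 0.0157
```

```bash
python3 st.py
```

```text
11.57 box mm [-2.8900e+00  6.0000e-02  1.4858e+02] F box [3.1 0.3 9.7] 0.0157 [174.87  -1.23  83.05]
pinch box [ -4.57  -0.36 167.3 ] q est mm 14.51 th est 0.0785
```

{"method": "drive_tool", "body": {"plan": [[0,0,0.03,0,1],[0,0,0.0,0,1]]}}

```text
time_s: 11.73
ee_pos: [0.6271, -0.0404, 0.149]
eef_rot: [174.9, -1.2, 83.1]
ft_force: [2.6, -0.2, 2.3]
grip_width: 0.0165
```

```bash
python3 st.py; python3 ang.py 14
python3 -c "
import cv2,numpy as np
a=cv2.imread('pics/wr14.png')[40:180,200:360]
cv2.imwrite('pics/m14.png',cv2.resize(a,None,fx=4,fy=4,interpolation=cv2.INTER_CUBIC))"
```

```text
11.73 box mm [-2.9700e+00  6.0000e-02  1.4895e+02] F box [2.6 0.2 2.3] 0.0165 [174.85  -1.23  83.05]
pinch box [ -4.65  -0.35 167.67] q est mm 14.81 th est 0.0817
side ang slope 0.0544 ang from height 0.0534 865 deck 0.0998
scene ang slope 0.0506 ang from height 0.0528 457 deck 0.0988
wrist ang slope 0.053 ang from height 0.0532 9825 deck 0.1008
```

View pics/m14.png

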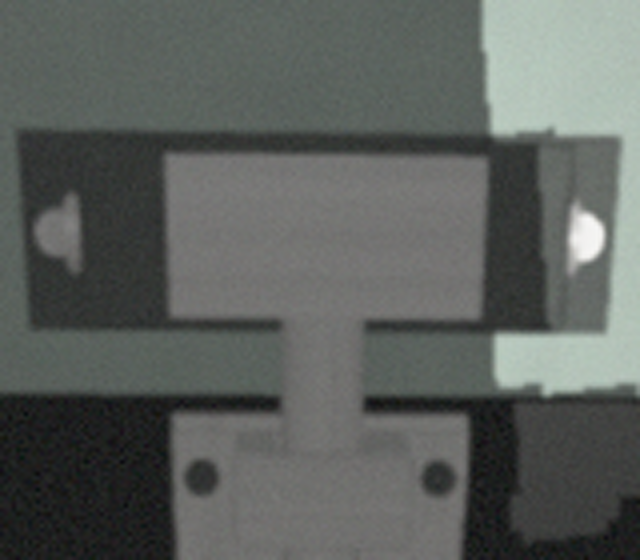

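The tip has reached the keeper face, at about (323,318) in the crop, and is laterally centred. I'll push gently, one or two rows at a time.

{"method": "drive_tool", "body": {"plan": [[-0.15,0.02,-0.02,0,1],[-0.15,0.02,-0.02,0,1]]}}

```text
time_s: 12.05
ee_pos: [0.6248, -0.04, 0.149]
eef_rot: [174.8, -1.2, 83.1]
ft_force: [2.5, -0.4, 6.6]
grip_width: 0.0163
```

```bash
python3 st.py
```

```text
12.05 box mm [-5.2200e+00  8.0000e-02  1.4902e+02] F box [ 2.5 -0.1  6.6] 0.0163 [174.78  -1.24  83.05]
pinch box [ -6.92  -0.34 167.74] q est mm 17.02 th est 0.0807
```

{"method": "drive_tool", "body": {"plan": [[-0.18,0.02,-0.02,0,1],[-0.18,0.02,-0.02,0,1]]}}

```text
time_s: 12.22
ee_pos: [0.6219, -0.0397, 0.1492]
eef_rot: [174.7, -1.2, 83.1]
ft_force: [3.0, 0.1, 6.7]
grip_width: 0.0162
```

```bash
python3 st.py; python3 ang.py 15
```

```text
12.22 box mm [-8.2200e+00  7.0000e-02  1.4919e+02] F box [2.9 0.5 6.7] 0.0162 [174.68  -1.25  83.05]
pinch box [ -9.96  -0.35 167.91] q est mm 20.02 th est 0.08
side ang slope 0.0521 ang from height 0.0529 869 deck 0.0998
scene ang slope 0.0525 ang from height 0.0534 473 deck 0.0987
wrist ang slope 0.0533 ang from height 0.0531 9509 deck 0.1009
```

{"method": "drive_tool", "body": {"plan": [[-0.2,0.03,-0.02,0,1],[-0.2,0.03,-0.02,0,1],[-0.2,0.03,-0.02,0,1]]}}

```text
time_s: 12.62
ee_pos: [0.6166, -0.039, 0.1495]
eef_rot: [174.6, -1.3, 83.0]
ft_force: [2.7, -0.6, 5.7]
grip_width: 0.0163
```

```bash
python3 st.py
```

```text
12.62 box mm [-1.3530e+01  9.0000e-02  1.4948e+02] F box [ 2.7 -0.3  5.7] 0.0163 [174.58  -1.26  83.04]
pinch box [-15.3   -0.33 168.19] q est mm 25.3 th est 0.0789
```

{"method": "drive_tool", "body": {"plan": [[-0.2,0.03,-0.02,0,1],[-0.2,0.03,-0.02,0,1]]}}

```text
time_s: 12.78
ee_pos: [0.613, -0.0385, 0.1497]
eef_rot: [174.5, -1.3, 83.0]
ft_force: [2.6, -1.3, 6.3]
grip_width: 0.0161
```

```bash
python3 st.py; python3 ang.py 16
```

```text
12.78 box mm [-1.7120e+01  7.0000e-02  1.4966e+02] F box [ 2.7 -1.   6.3] 0.0161 [174.49  -1.26  83.04]
pinch box [-18.93  -0.36 168.37] q est mm 28.88 th est 0.078
side ang slope 0.0525 ang from height 0.0531 865 deck 0.0999
scene ang slope 0.0521 ang from height 0.0531 486 deck 0.0987
wrist ang slope 0.054 ang from height 0.0529 9069 deck 0.1009
```

{"method": "drive_tool", "body": {"plan": [[-0.2,0.03,-0.02,0,1],[-0.2,0.03,-0.02,0,1],[-0.2,0.03,-0.02,0,1],[-0.2,0.03,-0.02,0,1]]}}

```text
time_s: 13.27
ee_pos: [0.6058, -0.0376, 0.1499]
eef_rot: [174.4, -1.3, 83.0]
ft_force: [2.5, -0.2, 5.1]
grip_width: 0.0161
```

```bash
python3 st.py
```

```text
13.27 box mm [-2.4410e+01  8.0000e-02  1.4994e+02] F box [2.5 0.1 5.1] 0.0161 [174.37  -1.28  83.04]
pinch box [-26.25  -0.35 168.64] q est mm 36.07 th est 0.0758
```

{"method": "drive_tool", "body": {"plan": [[-0.2,0.03,-0.02,0,1],[-0.2,0.03,-0.02,0,1]]}}

```text
time_s: 13.43
ee_pos: [0.6022, -0.0371, 0.1501]
eef_rot: [174.3, -1.3, 83.0]
ft_force: [3.0, 0.1, 5.5]
grip_width: 0.0162
```

```bash
python3 st.py; python3 ang.py 17
```

```text
13.43 box mm [-2.8090e+01  7.0000e-02  1.5006e+02] F box [2.9 0.4 5.5] 0.0162 [174.3   -1.28  83.04]
pinch box [-29.96  -0.36 168.76] q est mm 39.71 th est 0.0747
side ang slope 0.0514 ang from height 0.0505 873 deck 0.0999
scene ang slope 0.0509 ang from height 0.0514 484 deck 0.0987
wrist ang slope 0.0525 ang from height 0.051 7851 deck 0.1009
```

Now on to the stop, expecting the force to rise at about q = 44 mm.

{"method": "drive_tool", "body": {"plan": [[-0.18,0.02,-0.01,0,1],[-0.18,0.02,-0.01,0,1]]}}

```text
time_s: 13.75
ee_pos: [0.5986, -0.0366, 0.1501]
eef_rot: [174.3, -1.3, 83.0]
ft_force: [2.7, -0.2, 5.7]
grip_width: 0.0161
```

```bash
python3 st.py
```

```text
13.75 box mm [-3.1650e+01  1.0000e-01  1.5013e+02] F box [2.7 0.2 5.7] 0.0161 [174.29  -1.29  83.04]
pinch box [-33.52  -0.34 168.83] q est mm 43.19 th est 0.0733
```

{"method": "drive_tool", "body": {"plan": [[-0.15,0.02,0,0,1],[-0.15,0.02,0,0,1]]}}

```text
time_s: 13.92
ee_pos: [0.5963, -0.0363, 0.1505]
eef_rot: [174.2, -1.3, 83.0]
ft_force: [16.1, -1.9, -8.1]
grip_width: 0.0163
```

```bash
python3 st.py
```

```text
13.92 box mm [-3.4010e+01  7.0000e-02  1.5047e+02] F box [16.3  0.2 -8.1] 0.0163 [174.18  -1.29  83.04]
pinch box [-35.91  -0.37 169.17] q est mm 45.66 th est 0.0744
```

The force rose to 16 N at the expected travel, so the bolt is at its stop. I'll relax, then look.

{"method": "drive_tool", "body": {"plan": [[0,0,0,0,1],[0,0,0,0,1]]}}

```text
time_s: 14.08
ee_pos: [0.5965, -0.0363, 0.1504]
eef_rot: [174.1, -1.3, 83.0]
ft_force: [2.0, -0.2, 3.5]
grip_width: 0.0166
```

```bash
python3 st.py; python3 ang.py 18
python3 -c "
import cv2,numpy as np
a=cv2.imread('pics/wr18.png')[60:260,180:380]; b=cv2.imread('pics/si18.png')[150:290,220:360]
cv2.imwrite('pics/m18.png',np.hstack([cv2.resize(i,(400,400),interpolation=cv2.INTER_CUBIC) for i in (a,b)]))"
```

```text
14.08 box mm [-33.79   0.16 150.42] F box [2.  0.  3.5] 0.0166 [174.12  -1.29  83.04]
pinch box [-35.71  -0.28 169.12] q est mm 45.45 th est 0.0742
side ang slope 0.0526 ang from height 0.0523 857 deck 0.0998
scene ang slope 0.0509 ang from height 0.0531 486 deck 0.0987
wrist ang slope 0.0535 ang from height 0.0518 6596 deck 0.1009
```

View pics/m18.png

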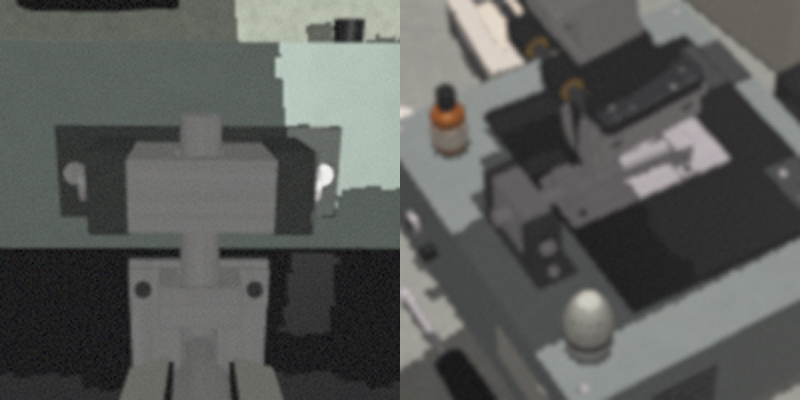

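The rod tip protrudes beyond the keeper, at (200,118) in the left crop. Releasing.

{"method": "drive_tool", "body": {"plan": [[0,0,0,0,0.7],[0,0,0,0,0.6],[0,0,0,0,0.5],[0,0,0,0,0.5],[0,0,1,0,0.5],[0,0,2,0,0.5],[0,0,3,0,0.5],[0,0,3,0,0.5],[0,0,3,0,0.5],[0,0,3,0,0.5],[0,0,0,0,0.5],[0,0,0,0,0.5]]}}

```text
time_s: 15.23
ee_pos: [0.5909, -0.0372, 0.3093]
eef_rot: [174.6, -1.2, 82.9]
ft_force: [-0.1, 0.3, -0.2]
grip_width: 0.047
```

```bash
python3 st.py; python3 ang.py 19
python3 - <<'E'
from fit import *
c=load('si19'); cv2.imwrite('pics/m19.png',cv2.resize(c['pixels'][130:320,190:410,::-1],None,fx=3.4,fy=3.1,interpolation=cv2.INTER_CUBIC))
cv2.imwrite('pics/m19w.png',load('wr19')['pixels'][:,:,::-1])
for n in ('si19','sc19','wr19'):
    c=load(n); B=tobox(wcloud(c) if n[0]=='w' else cloud(c)); x,y,z=np.moveaxis(B,-1,0)
    ok=c['z_map']>0
    if n[0]=='w': ok[235:]=0
    k=ok&(abs(y)<.012)&(x>-.07)&(x<.04)&(z>.16)&(z<.20)
    t=ok&(abs(y)<.007)&(x<-.101)&(x>-.13)&(z>.118)&(z<.145)
    print(n,'knob',k.sum(),B[k].mean(0) if k.any() else 0,'tip',t.sum(),x[t].min() if t.any() else 0)
for n in ('side0','si19'):
    B=tobox(cloud(load(n))); x,y,z=np.moveaxis(B,-1,0)
    for nm,(a,b) in {'bottle':(0.07,.14),'obj':(-.14,-.07)}.items():
        k=(x<-.06)&(x>-.13)&(y>a)&(y<b)&(z>.106)&(z<.17); print(n,nm,np.median(B[k],0).round(4))
E
```

```text
15.23 box mm [-39.25  -1.48 309.3 ] F box [-0.1  0.3 -0.2] 0.047 [174.56  -1.23  82.88]
pinch box [-41.03  -1.89 328.01] q est mm 164.37 th est 0.7834
side ang slope 0.0593 ang from height 0.0609 874 deck 0.0998
scene ang slope 0.0612 ang from height 0.0613 496 deck 0.0987
wrist ang slope 0.0602 ang from height 0.0608 3216 deck 0.1009
si19 knob 112 [-0.03868748 -0.00362274  0.1738961 ] tip 42 -0.1116568022712995
sc19 knob 79 [-0.02946567  0.00362478  0.17242804] tip 0 0
wr19 knob 322 [-0.03783363  0.00037021  0.17793753] tip 115 -0.1103056055271497
side0 bottle [-0.0977  0.0913  0.1322]
side0 obj [-0.1046 -0.1077  0.1324]
si19 bottle [-0.0958  0.0913  0.128 ]
si19 obj [-0.102  -0.1057  0.1299]
```

View pics/m19.png

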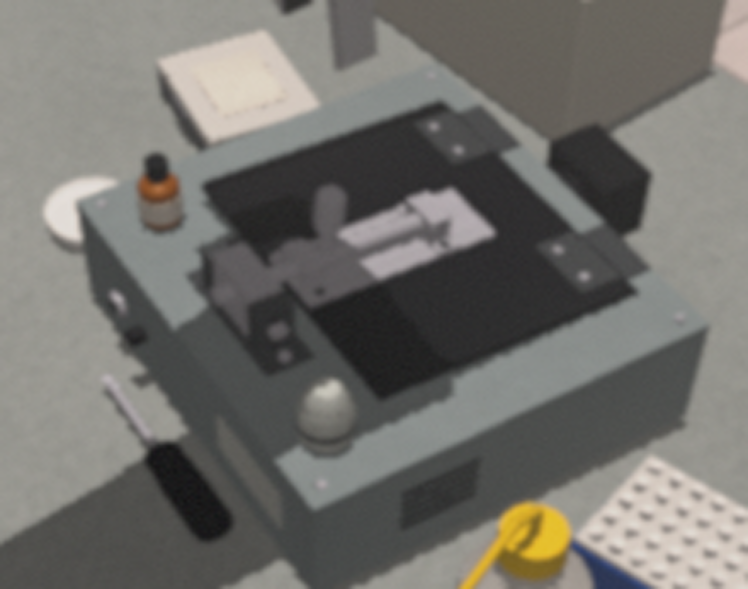

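View pics/m19w.png

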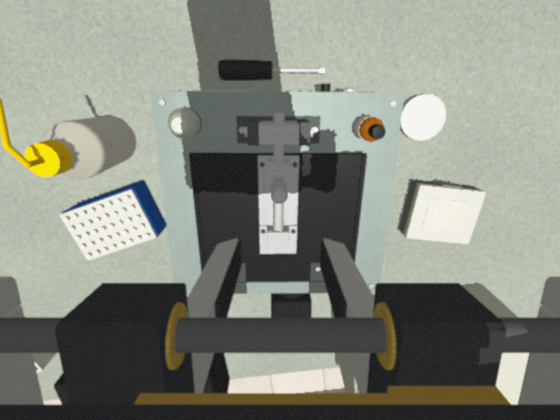

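The tip is at box x ≈ -0.1105, where a travel of 44 mm predicts -0.110. The hatch is held by the bolt at 0.061 rad, the gripper is clear and the bystanders are in place. Handing in.

```bash
python3 -c "
from rig import job
print(job.hand_in())"
```

```text
the job is handed in; nothing more can be done
None
```

The hatch is shut and bolted, and I handed the job in at about 15.3 s of the 51 s allowed.

**What I did**
- I pushed the hatch down onto its lift pins with closed fingers near the free edge.
- I then gripped the bolt knob and pressed the hatch to about 0.053–0.056 rad. I took that angle from the keeper's top in the camera images, which put the hole about 28.5 mm above the deck.
- From there I pushed the bolt across in small steps. Sideways force stayed at about 2–3 N all the way through the keeper, and rose to 16 N only at the end stop.
- I released the knob and lifted clear.

**Last checks**
- **Bolt travel:** the tip shows beyond the keeper at box x ≈ -0.111 (side camera) and -0.110 m (wrist camera). Full 44 mm travel predicts -0.110 m.
- **Hatch:** after release it rose slightly and now rests against the keeper at about 0.061 rad, below the 0.095 rad or more it would take on the pins if unbolted.
- **Bystanders:** nothing shows as moved in the pictures. The measured oil bottle and objective positions agree to about 2–3 mm, within the noise.

**Checks that disagreed**
- While I was sliding the bolt towards the keeper, the hatch sank to about 0.047 rad. I eased it back up before the tip met the keeper.
- The angle worked out from the gripper pose read about 0.02–0.03 rad higher than the cameras, because the knob was gripped off its centre. I went by the cameras.

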